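# Lock a hold-down strap on an engraving block with a quarter-turn T-stud

### The job

The engraving block lies against the fence of the slotted base plate, and one of its two hold-down straps is already fastened; fasten the other in the same way. Take the shorter stud, the one with the flat wing, out of the wooden stand, drop its T-head lengthwise into the slot in front of the unfastened strap, slide it along the slot until it is home in the strap's notch, press it down against its spring and only then turn it, without forcing it, a quarter turn so that the head locks crosswise under the slot, and let go, so that the spring holds the strap down. Leave the longer round-knobbed stud in the stand, and do not shift the block or disturb the loupe that stands on it.

Things in the scene. Friction and masses are not known exactly. Their poses are not given: they have to be found in the camera images.
- stud_grip (a point): The shorter steel stud (0.155 kg, 104 mm tall, upright in the stand): point on its axis in the flat wing grip on top, 14 mm below the wing's top. Wing 42 mm long (28 in its lower part; x, parallel to the T-head), 12 mm thick (y: pinch it so), 35 mm high; a round skirt, radius 12 mm, begins 21 mm below this point. z up along the stud.
- stud_head (a point): Centre of that stud's T-head, 86 mm below stud_grip on its axis: 26 mm long (x), 12 mm wide (y), 8 mm high (its underside 4 mm below this point); shank above it 7 mm thick.
- stud: The same stud; origin at the centre of its T-head's underside, 90 mm below stud_grip. A foot flange, radius 14 mm, slides on the shank: its underside is 46 mm above the origin (44 mm below stud_grip) at rest, where a spring holds it with 3 N; it can be pushed up toward the wing by 7 mm, the force growing by 1.5 N a mm.
- strap: Loose dark steel strap, 90 x 34 mm, 8 mm thick, not yet fastened; origin midway under it on the plate's top, x along the slot toward block and fence. Its top is 33 mm above the plate. A cork pad rests on the block, two heels stand beside the slot, a shoulder under it meets the block's front edge, so the fence backs it when pushed to +x.
- notch (a point): On the strap: where the stud's axis stands when home in the notch, at the height of the strap's top face; axes as the strap. Notch 10.6 mm wide (narrower than the head), centred over the slot, open to -x; its two prongs end 48 mm to -x of here. The flange must pass above the prongs while the head is in the slot below: stud_grip 45 to 50 mm above this point.
- base_plate: Fixed aluminium plate 260 (x) x 200 (y) x 30 mm on a 22 mm plywood board; origin under the board's centre, 52 mm below the plate's top. T-slots along x at y = +55 and -55 mm, open at both ends: mouth 15 mm wide (chamfered) in lips 8 mm thick, below it a channel 31 mm wide, 16 mm deep. +x end: fence. A strap already locked (fixed; wing crosswise, top 88 mm over the plate) is on one slot, the loose one on the other.
- lock (a point): Point on the strap 39 mm above notch: with the stud home and pressed down, stud_grip comes to here (its flange pushed up 5 mm, 10 N), the head is 2 mm clear below the lips and can be turned either way. Before it is pressed the head is still between the lips and cannot turn. Let go, it rises 2 mm until the head bears under the lips and the spring presses the strap with 7 to 8 N.
- block: Loose wooden engraving block with a black face, 90 (x) x 160 (y) x 23 mm, 0.28 kg, origin at the centre of its underside; it lies on the base plate against the fence and is not to be moved.
- stand: Fixed wooden stand, 66 (x) x 172 (y) x 88 mm, origin at the centre of its underside. Two studs hang in it by their flanges at y = +45 and -45 mm, each in an oblong hole 36 (x) x 18 mm (y) in the 10 mm top board; which is in which varies. The short stud's head hangs 46 mm below the board's top: lift it 60 mm straight up.
- long_stud: The longer stud, 112 mm tall, with a round knob (34 mm across) in place of a wing, in the stand's other hole; origin at the centre of its head's underside, 66 mm below the board's top; its knob's top is 134 mm above the table, so carry the short stud clear of it. Not wanted here.
- loupe: Black eye loupe, 43 mm across, 41 mm high, standing near the middle of the block; origin at the centre of its underside. Leave it alone.
Mind the look-alikes: they are no part of the job. What is shaped like the stud but purple is not meant.

How it is judged:
By the outcome, as a careful person would: the job done as asked, in the order asked, and still so for the second after the job is handed in, with the robot touching nothing.
It also fails if it takes over 48 s, if anything falls off the work surface, if the arm or the gripper's body presses on something with over 40 N, if the wrist force passes 120 N, or if a joint passes its speed limit or range.

### The arm

A 7-joint arm with a two-finger parallel gripper is mounted at the origin on the work surface; the furniture and walls round the work are solid. World frame = base frame: x ahead of the robot, y to its left, z up, the work surface at z = 0. Lengths are in mm, angles in rad, forces in N, time in s.
With the tool pointing down it reaches from about 350 to 900 mm from the base axis. Payload 19.9 kg.
Tool frame: the origin (TCP) lies at the centre of the arm's flange, where the gripper is bolted on; the fingertips stand ahead of it and the grasp point (between the pads) lies 180 mm ahead of it (robot.nose_length is the z of the fingertips in the tool frame, in mm); z points along the fingers, y is the line along which they close (so a half turn about z gives the same grasp; the last joint's range is limited). The gripper opens to 94 mm and grips with 3 to 60 N. Pads are 16 mm wide; open, the fingers measure 119 mm over their backs; the gripper's body (75 mm by 177 mm) begins 78 mm behind the grasp point.
Start: joints at [1.165, 0.417, -0.01, 1.614, 0.005, 1.111, -0.053], TCP at [222.398, -584.087, 404.625] pointing down, gripper open.
Joint ranges: [-2.81, 2.81], [-0.39, 2.02], [-1.27, 1.25], [0.06, 2.57], [-1.19, 4.33], [0.19, 2], [-2.82, 2.82]. Speed limits (rad/s): [1.89, 1.89, 2.39, 2.39, 3.01, 3.01, 3.01].

### API

Orientations are given as a unit quaternion [w, x, y, z].
In Python, from bench import robot, cams, job_done, nets gives the robot as it stands.
- The arm moves only by the tool drive_tool, never from a script. Its argument "steps" is a list of rows, each an object of numbers: "ax", "ay", "az": the turn, a rotation vector about the tool's x, y, z in rad; "tx", "ty", "tz": the shift along the tool's x, y, z in mm; "gripper": the closure in counts, from 0 (fully open) to 255 (shut). In form: [{"ax": .., "ay": .., "az": .., "tx": .., "ty": .., "tz": .., "gripper": ..}, ...]. A call has 1 to 10 rows; each row is the pose to reach, as a shift and turn from the pose commanded when the call began, along the tool's axes at that moment; what a row does not reach only later rows make up. A row lasts 1/10 s, in which the tool goes at most 50 mm and 8.59 degrees, less where a joint would pass 70% of its speed; a pose out of reach is approached as far as the arm can. A call with a gripper value outside its range is refused whole. The fingers move at their own pace and stop on an object; the grip force is fixed at half the most. Time passes only in rows, so rows that repeat a pose let the fingers close. It gives the time, the measured TCP pose, the force, the opening and the grip force at its end, in the units of the state.
- robot.get_state(): the state, without advancing time (a new reading comes with each control period).
- cams.snapshot(name): name is "scene" or "top" or "wrist"; returns a dict with "img" (384x512x3 uint8, red, green, blue), "range_z" (384x512 float32, mm along the optical axis (not along the pixel's ray), 0 where there is no reading), "fx", "fy", "cx", "cy" (pixels), "world_from_camera" (4x4, takes a point from camera to world coordinates); the wrist camera has in their place "hand_eye" (4x4, takes a point from camera to tool coordinates, whose origin is the TCP and whose axes are the flange's). Camera axes: x right, y up, looking along -z (the intrinsics and any distortion apply to the point x, -y, -z); pixel columns grow to the right and rows downward; lengths in mm; the calibration is good to about 2 mm. A picture is of the moment at which its call begins: read the wrist's pose just before it.
- job_done(): hands the job in; it is judged then, once.
Trained networks look in the newest picture that a camera, given by its name, has taken for a name from the list of things; names that differ only in an ending like _2 or _b are one class to them, and where a whole thing is asked for, a point or a joint stands for the part that bears it (a point fixed in the world has none). Each returns a list of dicts, best first, with "p" (0 to 1); they miss things now and then, are a little off and sometimes report something else, mostly with a low value. They report only what shows in the picture. A call takes as long as a camera call. They do not tell look-alikes from the thing itself.
- nets.recognise(camera, query): "xyz" ([x, y, z] in mm, in the coordinates of the camera as it stood for that picture, good to about 4 mm: the middle of the surface that is visible of it).
- nets.trace(camera, query): "pixels" (384x512 bool, what is visible of it).
The state is a dict: "clock": time; "qpos": joint angles; "qvel": joint speeds; "effort": joint torques, N m; "tool_pos": TCP position; "eef_rot": TCP orientation; "contact_force": force on the tool from outside, world axes, zero at the start; "wrist_torque": the same for the moment, N m; "width": finger opening in mm; "finger_force": force on a finger pad.
Only numpy, scipy, OpenCV 4.12 (cv2) and the standard library are available. Lean on these libraries where they do the work, as an engineer would, in place of code of your own. Each camera call takes 0.05 s, during which the arm holds its last target. There are 200 camera calls.

## Working session

There is one attempt and no reset: what is moved stays moved. The work goes in short steps, Python scripts to look and compute and a tool call to move; the robot and the scene stay as the last step left them, time stands still between calls to the robot, and variables do not carry over. Pictures are saved under pics/ and viewed, at most 10 in all, crops included, and the job is handed in when it is done.

Besides the shell and the picture viewer there is one more tool, called after "Emit:" as name(argument=value, ...) on one line, values as JSON. drive_tool: Moves the arm, as the interface text tells. Its arguments: {"type":"object","properties":{"steps":{"type":"array","items":{"type":"object","properties":{"ax":{"type":"number"},"ay":{"type":"number"},"az":{"type":"number"},"tx":{"type":"number"},"ty":{"type":"number"},"tz":{"type":"number"},"gripper":{"type":"number"}}}}},"required":["steps"]}

```bash
mkdir -p pics; cat > h.py <<'E'
import numpy as np, cv2
from bench import robot,cams,nets,job_done
from scipy.spatial.transform import Rotation as R
def T_tool():
    s=robot.get_state(); q=s["eef_rot"]; T=np.eye(4)
    T[:3,:3]=R.from_quat([q[1],q[2],q[3],q[0]]).as_matrix(); T[:3,3]=s["tool_pos"]; return T
def snap(n):
    T=T_tool(); d=cams.snapshot(n)
    d["W"]=T@d["hand_eye"] if n=="wrist" else d["world_from_camera"]
    return d
def cloud(d):
    z=d["range_z"].astype(float); v,u=np.mgrid[:z.shape[0],:z.shape[1]]
    P=np.stack([(u-d["cx"])/d["fx"]*z,-(v-d["cy"])/d["fy"]*z,-z],-1)
    P=P@d["W"][:3,:3].T+d["W"][:3,3]; P[z==0]=np.nan; return P
def save(d,n): cv2.imwrite(f"pics/{n}.png",d["img"][:,:,::-1])
E
python3 - <<'E'
from h import *
s=robot.get_state();print({k:np.round(v,3) for k,v in s.items()},robot.nose_length)
ims=[]
for n in["scene","top","wrist"]:
    d=snap(n);save(d,n+"0");print(n,[k for k in d],d["fx"],np.round(d["W"],2).tolist())
    for q in["stud_grip","stud","strap","notch","base_plate","block","stand","long_stud","loupe"]:
        try:
            r=nets.recognise(n,q)
            print(q,[(round(x["p"],2),np.round((d["W"]@np.r_[x["xyz"],1])[:3]).tolist()) for x in r[:4]])
        except Exception as e: print(q,e)
E
```

```text
{'clock': np.float64(0.0), 'qpos': array([ 1.165,  0.418, -0.01 ,  1.614,  0.005,  1.111, -0.053]), 'qvel': array([ 0.001,  0.   ,  0.   , -0.002, -0.001,  0.002,  0.002]), 'effort': array([-1.0000e-03, -8.5124e+01,  6.3800e-01, -4.2599e+01, -4.9000e-02,
        1.9000e-02,  0.0000e+00]), 'tool_pos': array([ 222.377, -583.964,  404.057]), 'eef_rot': array([-0.001,  0.983,  0.181, -0.   ]), 'contact_force': array([0.426, 0.315, 0.158]), 'wrist_torque': array([ 0.002, -0.038,  0.023]), 'finger_force': np.float64(0.0), 'width': np.float64(93.787)} 199.2
scene ['img', 'range_z', 'fx', 'fy', 'cx', 'cy', 'world_from_camera', 'W'] 394.08532296433765 [[0.46, 0.42, -0.78, -102.67], [-0.89, 0.21, -0.41, -421.16], [-0.01, 0.88, 0.47, 507.07], [0.0, 0.0, 0.0, 1.0]]
stud_grip [(0.71, [437.0, -265.0, 78.0]), (0.7, [437.0, -156.0, 69.0]), (0.6, [529.0, -264.0, 115.0])]
stud [(0.93, [440.0, -263.0, 73.0]), (0.86, [440.0, -156.0, 65.0]), (0.74, [527.0, -266.0, 115.0])]
strap [(0.93, [581.0, -7.0, 83.0])]
notch [(0.87, [583.0, -5.0, 85.0])]
base_plate [(0.8, [506.0, 4.0, 49.0])]
block [(0.57, [648.0, 
[... 437 characters left out ...]
.46, [606.0, -0.0, 80.0])]
stud [(0.68, [447.0, -260.0, 97.0]), (0.5, [447.0, -145.0, 99.0]), (0.48, [536.0, -256.0, 137.0])]
strap [(0.55, [609.0, 3.0, 83.0])]
notch [(0.6, [602.0, 3.0, 87.0])]
base_plate [(0.69, [544.0, 41.0, 54.0])]
block [(0.63, [660.0, 55.0, 76.0])]
stand [(0.83, [534.0, -211.0, 87.0])]
long_stud [(0.52, [551.0, -171.0, 136.0])]
loupe [(0.72, [659.0, 67.0, 99.0]), (0.37, [605.0, 1.0, 80.0])]
wrist ['img', 'range_z', 'fx', 'fy', 'cx', 'cy', 'hand_eye', 'W'] 288.3212042413625 [[0.36, 0.9, 0.25, 295.97], [-0.93, 0.34, 0.1, -555.46], [0.0, -0.27, 0.96, 383.81], [0.0, 0.0, 0.0, 1.0]]
stud_grip []
stud []
strap []
notch []
base_plate []
block []
stand []
long_stud []
loupe []
```

View pics/scene0.png

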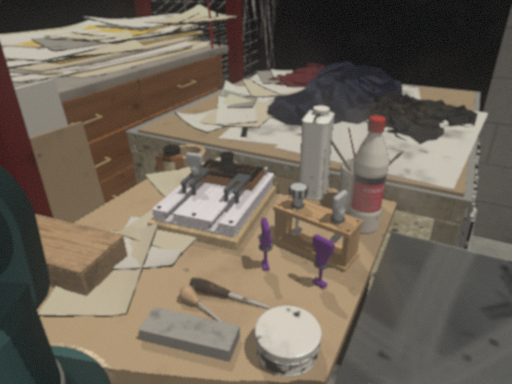

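View pics/top0.png

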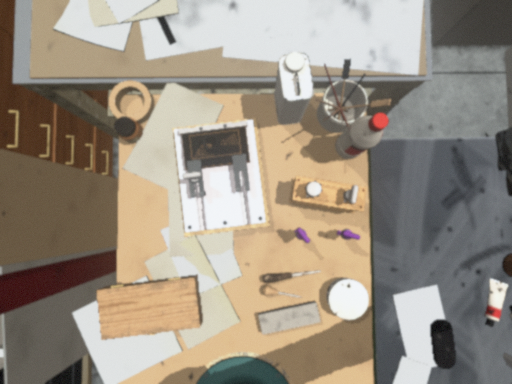

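```bash
python3 - <<'E'
from h import *
d=snap("top");P=cloud(d)
np.save("top.npy",P)
def rect(m,name):
    m=m&np.isfinite(P[...,2]); n,l,st,c=cv2.connectedComponentsWithStats(m.astype(np.uint8))
    for i in range(1,n):
        if st[i,4]>40:
            p=P[l==i]; print(name,st[i,:5],np.round(np.nanmedian(p,0),1),[np.round(x,1) for x in cv2.minAreaRect(p[:,:2].astype(np.float32))])
z=P[...,2];X=P[...,0];Y=P[...,1]
st=(X>440)&(X<640)&(Y<-100)&(Y>-330)
rect(st&(abs(z-88)<6),"standtop")
rect(st&(z>104),"studs")
pl=(X>380)&(X<800)&(Y>-100)&(Y<220)
rect(pl&(abs(z-52)<5),"plate")
rect(pl&(abs(z-85)<5),"straps")
rect(pl&(abs(z-75)<4),"block")
rect(pl&(z>105),"hi")
E
```

```text
standtop [ 292  175   75   37 1408] [ 542.3 -214.7   88.1] [array([ 545. , -213.4]), array([172.4,  60.4]), np.float64(80.2)]
studs [305 180  18  18 208] [ 550.9 -167.6  133.5] [array([ 552.6, -168.9]), array([36.3, 36.5]), np.float64(56.0)]
studs [345 185  13  19 163] [ 539.  -253.7  143.4] [array([ 538.9, -254.4]), array([16.4, 40.4]), np.float64(79.5)]
plate [ 245  120   21  104 1132] [570.8 -31.8  52.2] [array([603.8, -26.8]), array([260. ,  37.6]), np.float64(6.7)]
plate [ 174  129   27  103 1035] [539.5 136.1  52.1] [array([584.6, 135. ]), array([259.1,  38.6]), np.float64(6.9)]
plate [ 202  165   43   64 2141] [534.   48.7  52.3] [array([540.9,  47.6]), array([151.9,  95.1]), np.float64(6.6)]
straps [204 139  17  14  47] [652.6  57.3  87.1] [array([657.7,  63.3]), array([24.2, 41. ]), np.float64(26.3)]
straps [232 154  18  38 431] [604.    1.9  85.1] [array([596.1,  -1.3]), array([89.1, 33.9]), np.float64(6.8)]
straps [187 159  15  14 170] [612.4 110.5  85.1] [array([613.5, 110.8]), array([34.8, 31.6]), np.float64(89.5)]
straps [198 175   7  22  90] [561.3  93.4  84.9] [array([564.8,  94.3]), array([50.8, 11.6]), np.float64(6.4)]
straps [189 180   7  18  85] [556.9 115.2  85.3] [array([558. , 115.7]), array([41.7, 11.8]), np.float64(5.1)]
block [ 181  123   69   46 1890] [664.2  53.7  75.2] [array([666.5,  60.6]), array([101.4, 161.9]), np.float64(6.7)]
block [206 138  11  10  83] [672.2  71.   75.2] [array([671.2,  70.9]), array([24.5, 22.5]), np.float64(88.6)]
hi [277  70   8  41 234] [770.9 -95.  184.1] [array([769.7, -97.9]), array([62.1, 10.2]), np.float64(7.0)]
hi [203 134  15  16  94] [668.6  69.8 115.4] [array([665.5,  68.3]), array([33.4, 35.3]), np.float64(90.0)]
hi [182 172  20  10 126] [583.9 106.8 138.4] [array([582.5, 108. ]), array([17.5, 41. ]), np.float64(0.5)]
```

The scene view shows the stand at about (315,230) with the winged stud on its right (340,205) and the knobbed one on its left (298,192). Two purple look-alikes stand in front at (265,245) and (322,260). In the top view the loose strap, with no stud, is at (240,172) on the right slot. The locked strap is at (195,185) and the loupe at about (212,142).

```bash
cat >> h.py <<'E'
def plan(xyz,yaw_deg,nose=180):
    """move numbers so that grasp point -> xyz (world), tool pointing straight down, tool x at yaw"""
    T=T_tool(); Rt=(R.from_euler('z',yaw_deg,degrees=True)*R.from_euler('x',180,degrees=True)).as_matrix()
    p=np.array(xyz,float)-Rt[:,2]*nose
    t=T[:3,:3].T@(p-T[:3,3]); a=R.from_matrix(T[:3,:3].T@Rt).as_rotvec()
    print("t",np.round(t,1),"a",np.round(a,3)); return t,a
E
python3 - <<'E'
from h import *
P=np.load("top.npy"); X,Y,Z=P[...,0],P[...,1],P[...,2]
m=(np.hypot(X-539,Y+254)<220)&(Z>150); p=P[m]
i=np.lexsort((p[:,1],p[:,0])); print(len(p), p[:,:].min(0) if len(p) else 0, p.max(0) if len(p) else 0)
d=np.hypot(p[:,0]-539,p[:,1]+254); j=np.argsort(d)[:200:25]; print(np.round(np.c_[p[j],d[j]]))
plan([539,-254.4,270],-10)
E
```

```text
1106 [ 553.30782818 -335.71173436  150.06805515] [ 748.69456004 -184.18442002  259.50299967]
[[ 553. -263.  150.   17.]
 [ 644. -268.  169.  106.]
 [ 646. -262.  168.  108.]
 [ 644. -285.  179.  109.]
 [ 649. -270.  187.  111.]
 [ 651. -269.  189.  113.]
 [ 646. -292.  176.  114.]
 [ 652. -275.  199.  115.]]
t [ 413.2 -195.5  -45.4] a [-0.     0.     0.538]
```

Emit:
drive_tool(steps=[{"tx": 0,"ty": 0,"tz": -46,"az": 0.0,"gripper": 0},{"tx": 413,"ty": -195.5,"tz": -46,"az": 0.538,"gripper": 0},{"tx": 413,"ty": -195.5,"tz": -46,"az": 0.538,"gripper": 0},{"tx": 413,"ty": -195.5,"tz": -46,"az": 0.538,"gripper": 0},{"tx": 413,"ty": -195.5,"tz": -46,"az": 0.538,"gripper": 0},{"tx": 413,"ty": -195.5,"tz": -46,"az": 0.538,"gripper": 0},{"tx": 413,"ty": -195.5,"tz": -46,"az": 0.538,"gripper": 0},{"tx": 413,"ty": -195.5,"tz": -46,"az": 0.538,"gripper": 0},{"tx": 413,"ty": -195.5,"tz": -46,"az": 0.538,"gripper": 0},{"tx": 413,"ty": -195.5,"tz": -46,"az": 0.538,"gripper": 0}])

```text
validation failed for argument at $.st...
```

Emit:
drive_tool(steps=[{"tx": 0,"ty": 0,"tz": 0,"az": 0.0,"gripper": 0},{"gripper": 0}])

```text
validation failed for argument at $.st...
```

```bash
python3 - <<'E'
from h import *
s=robot.get_state();print(s["clock"],s["tool_pos"],np.round(s["qpos"],2))
plan([539,-254.4,270],-10)
d=snap("wrist");save(d,"wrist1");P=cloud(d)
for q in["stud_grip","stud"]:
    r=nets.recognise("wrist",q); print(q,[(round(x["p"],2),np.round((d["W"]@np.r_[x["xyz"],1])[:3]).tolist()) for x in r[:4]])
m=(np.hypot(P[...,0]-539,P[...,1]+254)<45)&(P[...,2]>137)&(P[...,2]<160)
p=P[m];print(len(p),np.median(p,0),cv2.minAreaRect(p[:,:2].astype(np.float32)))
m=(np.hypot(P[...,0]-545,P[...,1]+213)<110)&(abs(P[...,2]-88)<3);p=P[m];print(len(p),np.median(p[:,2]),cv2.minAreaRect(p[:,:2].astype(np.float32)))
E
```

```text
1.55 [ 222.38221762 -584.10091115  404.62280568] [ 1.17  0.42 -0.01  1.61  0.    1.11 -0.05]
t [ 413.2 -195.5  -45.4] a [-0.     0.     0.538]
stud_grip []
stud []
0 [nan nan nan] ((0.0, 0.0), (0.0, 0.0), 0.0)
0 nan ((0.0, 0.0), (0.0, 0.0), 0.0)
  return _methods._mean(a, axis=axis, dtype=dtype,
  ret = um.true_divide(
  ret = ret.dtype.type(ret / rcount)
```

Emit:
drive_tool(steps=[{"ax": 0,"ay": 0,"az": 0,"tx": 0,"ty": 0,"tz": -46,"gripper": 0},{"ax": 0,"ay": 0,"az": 0.538,"tx": 413,"ty": -195.5,"tz": -46,"gripper": 0},{"ax": 0,"ay": 0,"az": 0.538,"tx": 413,"ty": -195.5,"tz": -46,"gripper": 0},{"ax": 0,"ay": 0,"az": 0.538,"tx": 413,"ty": -195.5,"tz": -46,"gripper": 0},{"ax": 0,"ay": 0,"az": 0.538,"tx": 413,"ty": -195.5,"tz": -46,"gripper": 0},{"ax": 0,"ay": 0,"az": 0.538,"tx": 413,"ty": -195.5,"tz": -46,"gripper": 0},{"ax": 0,"ay": 0,"az": 0.538,"tx": 413,"ty": -195.5,"tz": -46,"gripper": 0},{"ax": 0,"ay": 0,"az": 0.538,"tx": 413,"ty": -195.5,"tz": -46,"gripper": 0},{"ax": 0,"ay": 0,"az": 0.538,"tx": 413,"ty": -195.5,"tz": -46,"gripper": 0},{"ax": 0,"ay": 0,"az": 0.538,"tx": 413,"ty": -195.5,"tz": -46,"gripper": 0}])

```text
clock: 2.7
tool_pos: [526.6, -266.6, 450.9]
eef_rot: [0.0, 0.996, -0.087, 0.0]
contact_force: [0.9, -1.0, 0.8]
width: 94.0
finger_force: 0.0
```

Emit:
drive_tool(steps=[{"ax": 0,"ay": 0,"az": 0,"tx": 10,"ty": -14,"tz": 0,"gripper": 0},{"ax": 0,"ay": 0,"az": 0,"tx": 10,"ty": -14,"tz": 0,"gripper": 0}])

```text
clock: 2.9
tool_pos: [539.5, -253.8, 450.4]
eef_rot: [-0.0, 0.996, -0.085, 0.0]
contact_force: [-0.5, -0.8, -0.3]
width: 93.8
finger_force: 0.0
```

```bash
python3 - <<'E'
from h import *
s=robot.get_state();print(s["clock"],s["tool_pos"],np.round(s["qpos"],2))
d=snap("wrist");save(d,"wrist1");P=cloud(d)
for q in["stud_grip","stud"]:
    r=nets.recognise("wrist",q); print(q,[(round(x["p"],2),np.round((d["W"]@np.r_[x["xyz"],1])[:3]).tolist()) for x in r[:4]])
m=(np.hypot(P[...,0]-539,P[...,1]+254)<45)&(P[...,2]>137)&(P[...,2]<160)
p=P[m];print(len(p),np.median(p,0),cv2.minAreaRect(p[:,:2].astype(np.float32)))
m=(np.hypot(P[...,0]-545,P[...,1]+213)<110)&(abs(P[...,2]-88)<3);p=P[m];print(len(p),np.median(p[:,2]),cv2.minAreaRect(p[:,:2].astype(np.float32)))
E
```

```text
2.9 [ 539.45178983 -253.81013048  450.37937263] [ 0.5   0.33 -0.14  1.63  0.05  1.18 -1.39]
stud_grip [(0.89, [452.0, -263.0, 89.0]), (0.64, [448.0, -148.0, 82.0]), (0.61, [541.0, -254.0, 144.0])]
stud [(0.94, [450.0, -154.0, 78.0]), (0.89, [451.0, -268.0, 85.0]), (0.67, [546.0, -254.0, 147.0])]
436 [ 540.76172535 -258.9005228   144.17494858] ((539.5634765625, -258.7286376953125), (11.970085144042969, 40.834896087646484), 78.37844848632812)
5076 86.97189620888349 ((510.892578125, -208.15560913085938), (172.23513793945312, 128.90785217285156), 80.34943389892578)
```

View pics/wrist1.png

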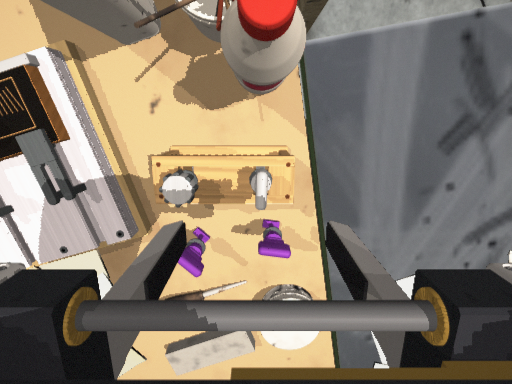

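The wrist view shows the winged stud at (261,188) and the round knob at (180,187), with the purple fakes below them. I'll descend partway and look again.

```bash
python3 - <<'E'
from h import *
plan([539.5,-256.5,180],-10)
E
```

```text
t [ 2.3 -1.4 90.6] a [ 0.     0.    -0.001]
```

Emit:
drive_tool(steps=[{"ax": 0,"ay": 0,"az": 0,"tx": 2.3,"ty": -1.4,"tz": 45,"gripper": 0},{"ax": 0,"ay": 0,"az": 0,"tx": 2.3,"ty": -1.4,"tz": 80,"gripper": 0},{"ax": 0,"ay": 0,"az": 0,"tx": 2.3,"ty": -1.4,"tz": 90,"gripper": 100},{"ax": 0,"ay": 0,"az": 0,"tx": 2.3,"ty": -1.4,"tz": 90,"gripper": 100},{"ax": 0,"ay": 0,"az": 0,"tx": 2.3,"ty": -1.4,"tz": 90,"gripper": 100}])

```text
clock: 3.55
tool_pos: [540.4, -256.0, 362.3]
eef_rot: [0.0, 0.996, -0.087, 0.001]
contact_force: [-0.3, -0.6, 0.4]
width: 73.5
finger_force: 0.0
```

```bash
python3 - <<'E'
from h import *
s=robot.get_state();print(s["clock"],s["tool_pos"],s["width"],np.round(s["qpos"],2))
d=snap("wrist");save(d,"wrist2");P=cloud(d)
m=(np.hypot(P[...,0]-539,P[...,1]+254)<45)&(P[...,2]>137)&(P[...,2]<155)
p=P[m];print(len(p),np.median(p,0),cv2.minAreaRect(p[:,:2].astype(np.float32)))
m=(np.hypot(P[...,0]-551,P[...,1]+169)<30)&(P[...,2]>127)&(P[...,2]<155)
p=P[m];print(len(p),np.median(p,0),cv2.minAreaRect(p[:,:2].astype(np.float32)))
plan([539.5,-256.5,132],-10)
E
```

```text
3.55 [ 540.40612327 -255.99458281  362.32079867] 73.5043597483137 [ 0.5   0.42 -0.14  1.72  0.07  1.01 -1.41]
830 [ 541.21841139 -258.91625867  144.25536163] ((539.770751953125, -258.8084411621094), (11.925086975097656, 40.38528060913086), 79.70314025878906)
1657 [ 553.9092388  -171.21028138  132.64132192] ((552.6865844726562, -169.90521240234375), (36.63150405883789, 37.1697883605957), 57.105281829833984)
t [-1.   0.8 50.6] a [ 0.001 -0.002 -0.   ]
```

View pics/wrist2.png

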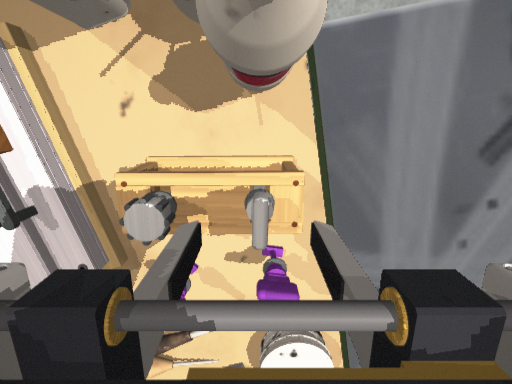

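The stud's wing top reads (539.8, -258.8), and its 90 mm distance to the knob matches the stand. Next: descend and grasp.

Emit:
drive_tool(steps=[{"ax": 0,"ay": 0,"az": 0.005,"tx": 0,"ty": 2.6,"tz": 30,"gripper": 100},{"ax": 0,"ay": 0,"az": 0.005,"tx": 0,"ty": 2.6,"tz": 50,"gripper": 100},{"ax": 0,"ay": 0,"az": 0.005,"tx": 0,"ty": 2.6,"tz": 50.5,"gripper": 100},{"ax": 0,"ay": 0,"az": 0.005,"tx": 0,"ty": 2.6,"tz": 50.5,"gripper": 100},{"ax": 0,"ay": 0,"az": 0.005,"tx": 0,"ty": 2.6,"tz": 50.5,"gripper": 255},{"ax": 0,"ay": 0,"az": 0.005,"tx": 0,"ty": 2.6,"tz": 50.5,"gripper": 255},{"ax": 0,"ay": 0,"az": 0.005,"tx": 0,"ty": 2.6,"tz": 50.5,"gripper": 255},{"ax": 0,"ay": 0,"az": 0.005,"tx": 0,"ty": 2.6,"tz": 50.5,"gripper": 255},{"ax": 0,"ay": 0,"az": 0.005,"tx": 0,"ty": 2.6,"tz": 50.5,"gripper": 255},{"ax": 0,"ay": 0,"az": 0.005,"tx": 0,"ty": 2.6,"tz": 50.5,"gripper": 255}])

```text
clock: 4.6
tool_pos: [539.9, -258.1, 310.4]
eef_rot: [0.0, 0.996, -0.09, 0.0]
contact_force: [-0.1, -1.2, 2.1]
width: 12.8
finger_force: 3.8
```

Emit:
drive_tool(steps=[{"ax": 0,"ay": 0,"az": 0,"tx": 0,"ty": 0,"tz": 0,"gripper": 255},{"ax": 0,"ay": 0,"az": 0,"tx": 0,"ty": 0,"tz": 0,"gripper": 255},{"ax": 0,"ay": 0,"az": 0,"tx": 0,"ty": 0,"tz": -10,"gripper": 255},{"ax": 0,"ay": 0,"az": 0,"tx": 0,"ty": 0,"tz": -30,"gripper": 255},{"ax": 0,"ay": 0,"az": 0,"tx": 0,"ty": 0,"tz": -55,"gripper": 255},{"ax": 0,"ay": 0,"az": 0,"tx": 0,"ty": 0,"tz": -80,"gripper": 255},{"ax": 0,"ay": 0,"az": 0,"tx": 0,"ty": 0,"tz": -110,"gripper": 255},{"ax": 0,"ay": 0,"az": 0,"tx": 0,"ty": 0,"tz": -120,"gripper": 255},{"ax": 0,"ay": 0,"az": 0,"tx": 0,"ty": 0,"tz": -120,"gripper": 255}])

```text
clock: 5.5
tool_pos: [539.9, -257.7, 431.5]
eef_rot: [0.0, 0.996, -0.089, 0.001]
contact_force: [-0.1, 0.4, -0.7]
width: 12.0
finger_force: 30.4
```

```bash
python3 - <<'E'
from h import *
s=robot.get_state();print(s["clock"],s["tool_pos"],s["width"],s["finger_force"],np.round(s["qpos"],2))
d=snap("wrist");save(d,"wrist3")
a=-83.3; ux=np.array([np.cos(np.radians(6.7)),np.sin(np.radians(6.7))])
n=np.array([599.1,-.9]); e=n-80*ux; print(e)
plan([*e,250],6.7)
E
```

```text
5.5 [ 539.94738048 -257.72394258  431.45075134] 12.000074031385017 30.43135884789308 [ 0.51  0.35 -0.14  1.65  0.05  1.14 -1.4 ]
[519.64634804 -10.23365897]
t [-6.380e+01 -2.399e+02 -1.000e-01] a [-0.     0.    -0.296]
```

View pics/wrist3.png

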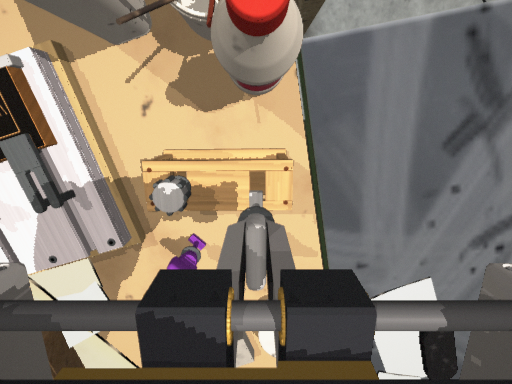

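The stud is held (12.0 mm wide, 30 N) with its head showing at (257,200). I'll carry it over the knob, clear by about 27 mm, to a point above the slot.

Emit:
drive_tool(steps=[{"ax": 0,"ay": 0,"az": 0,"tx": -8,"ty": -30,"tz": 0,"gripper": 255},{"ax": 0,"ay": 0,"az": -0.05,"tx": -18,"ty": -70,"tz": 0,"gripper": 255},{"ax": 0,"ay": 0,"az": -0.1,"tx": -29,"ty": -110,"tz": 0,"gripper": 255},{"ax": 0,"ay": 0,"az": -0.15,"tx": -40,"ty": -150,"tz": 0,"gripper": 255},{"ax": 0,"ay": 0,"az": -0.2,"tx": -50,"ty": -190,"tz": 0,"gripper": 255},{"ax": 0,"ay": 0,"az": -0.25,"tx": -58,"ty": -220,"tz": 0,"gripper": 255},{"ax": 0,"ay": 0,"az": -0.296,"tx": -63.8,"ty": -240,"tz": 0,"gripper": 255},{"ax": 0,"ay": 0,"az": -0.296,"tx": -63.8,"ty": -240,"tz": 0,"gripper": 255},{"ax": 0,"ay": 0,"az": -0.296,"tx": -63.8,"ty": -240,"tz": 0,"gripper": 255},{"ax": 0,"ay": 0,"az": -0.296,"tx": -63.8,"ty": -240,"tz": 0,"gripper": 255}])

```text
clock: 6.55
tool_pos: [519.9, -11.5, 429.6]
eef_rot: [0.0, 0.998, 0.057, -0.0]
contact_force: [-0.1, 0.5, -1.1]
width: 11.9
finger_force: 30.4
```

```bash
cat > m.py <<'E'
from h import *
s=robot.get_state();print(s["clock"],s["tool_pos"],s["width"])
d=snap("wrist");np.savez("w.npz",P=cloud(d),img=d["img"],W=d["W"],k=[d["fx"],d["fy"],d["cx"],d["cy"]]);P=cloud(d)
im=d["img"]
cv2.imwrite("pics/wrist4.png",im[:,:,::-1])
X,Y,Z=P[...,0],P[...,1],P[...,2]
def rect(m,n):
    k,l,st,c=cv2.connectedComponentsWithStats(m.astype(np.uint8))
    for i in range(1,k):
        if st[i,4]>150:
            p=P[l==i]; print(n,st[i].tolist(),np.round(np.median(p,0),1),[np.round(x,1) for x in cv2.minAreaRect(p[:,:2].astype(np.float32))])
rect((abs(Z-85)<2.5)&(X>500),"strap")
rect((abs(Z-52)<2.5)&(X>400),"plate")
t=T_tool(); g=t[:3,3]+t[:3,2]*180; h=g-np.array([0,0,84]);print("grasp",g)
# stud pixels: points near tool axis
m=(np.hypot(X-g[0],Y-g[1])<25)&(Z>150)
for a,b in[(158,170),(170,182),(182,195),(195,205),(205,214)]:
    k=m&(Z>a)&(Z<b)
    if k.sum()>5:
        q=(P[k]-t[:3,3])@t[:3,:3]; print(a,b,k.sum(),np.round(q.min(0),1),np.round(q.max(0),1),np.round(np.median(q,0),1))
E
python3 m.py; python3 -c "
import cv2;i=cv2.imread('pics/wrist4.png');cv2.imwrite('pics/wrist4b.png',cv2.resize(i,(800,600)))"
```

```text
6.55 [519.92320683 -11.53574689 429.60163456] 11.914585187327276
strap [178, 17, 38, 41, 181] [653.5  53.4  85.5] [array([659.9,  61.5]), array([25.2, 40.9]), np.float64(46.3)]
strap [496, 43, 16, 57, 202] [ 665.5 -251.6   84.7] [array([ 666.6, -256.6]), array([56.1, 15.6]), np.float64(19.6)]
strap [135, 70, 38, 86, 1401] [605.2 102.1  83.9] [array([583.1, 106.9]), array([89.2, 34.2]), np.float64(6.7)]
strap [239, 70, 33, 86, 2149] [605.8   0.7  84. ] [array([595.6,  -2.1]), array([89.4, 33.9]), np.float64(6.8)]
strap [140, 120, 13, 36, 331] [555.9 115.   83.9] [array([556.6, 114.9]), array([38.4, 12.3]), np.float64(6.4)]
strap [354, 135, 157, 89, 3632] [ 546.3 -221.6   86.9] [array([ 544.9, -214. ]), array([172.9,  60.1]), np.float64(80.3)]
plate [113, 0, 25, 106, 1143] [644.6 153.3  50.9] [array([643.2, 151.8]), array([109.4,  15.9]), np.float64(7.0)]
plate [262, 0, 35, 213, 4373] [584.4 -33.3  51.1] [array([596.2, -29. ]), array([244.5,  36.8]), np.float64(6.7)]
plate [456, 0, 38, 36, 161] [ 720.  -222.6   52.2] [array([ 721. , -228.9]), array([58.8,  9.8]), np.float64(60.8)]
plate [472, 38, 39, 66, 312] [ 669.7 -252.9   51.7] [array([ 673.3, -263.6]), array([69.7, 35.4]), np.float64(7.4)]
plate [170, 90, 80, 123, 8285] [541.8  49.5  51. ] [array([540.8,  46.7]), array([151.7,  94. ]), np.float64(6.4)]
plate [127, 119, 40, 94, 2193] [508.5 126.7  50.9] [array([515.2, 125.6]), array([118.9,  38.1]), np.float64(6.7)]
grasp [519.81798006 -11.51080221 249.7144851 ]
158 170 214 [ -1.   -6.1 259.9] [ 12.3   5.3 269.1] [  7.2  -0.4 261.7]
170 182 12 [  0.8  -2.6 254.6] [  2.7   2.6 259.7] [  2.1  -0.4 256.8]
205 214 282 [  0.9 -14.1 216.7] [ 13.1  13.3 222.8] [  8.5  -0.5 218.9]
```

View pics/wrist4b.png

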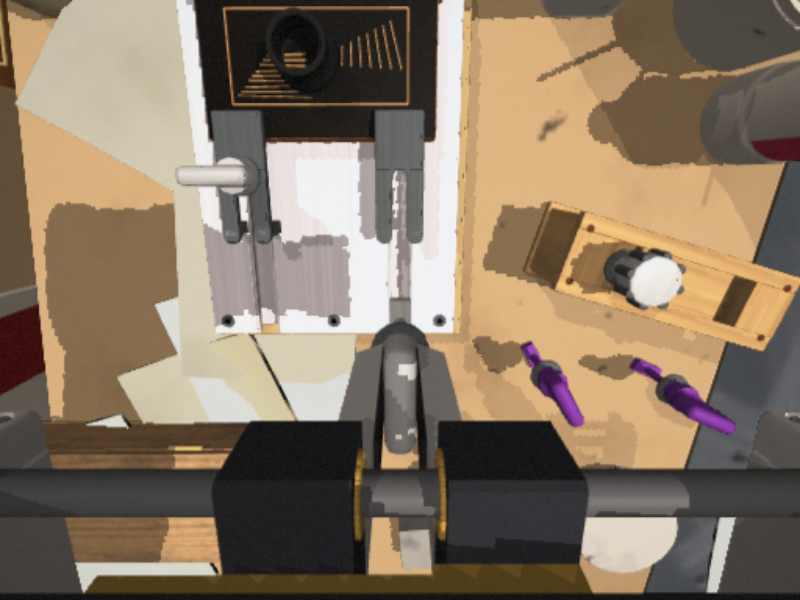

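The strap centre reads (595.6,-2.1) at yaw 6.7° and the slot line fits it. The held head is within about 0.2 mm of the slot line and 80 mm in front of the notch. I'll descend to just above the plate.

Emit:
drive_tool(steps=[{"ax": 0,"ay": 0,"az": -0.003,"tx": 0,"ty": 0,"tz": 40,"gripper": 255},{"ax": 0,"ay": 0,"az": -0.003,"tx": 0,"ty": 0,"tz": 75,"gripper": 255},{"ax": 0,"ay": 0,"az": -0.003,"tx": 0,"ty": 0,"tz": 95,"gripper": 255},{"ax": 0,"ay": 0,"az": -0.003,"tx": 0,"ty": 0,"tz": 102,"gripper": 255},{"ax": 0,"ay": 0,"az": -0.003,"tx": 0,"ty": 0,"tz": 102,"gripper": 255},{"ax": 0,"ay": 0,"az": -0.003,"tx": 0,"ty": 0,"tz": 102,"gripper": 255}])

```text
clock: 7.2
tool_pos: [520.2, -10.5, 329.1]
eef_rot: [0.0, 0.998, 0.06, 0.001]
contact_force: [-0.2, -0.4, -1.5]
width: 11.8
finger_force: 30.4
```

```bash
sed -i 's/158,170/62,80/; s/Z>150/Z>61/; s/(170,182),(182,195),(195,205),(205,214)/(80,95),(95,112)/; s/wrist4/wrist5/' m.py; python3 m.py; python3 -c "
from h import *
print(T_tool()[:3,:3].round(4))"
```

```text
7.2 [520.24927392 -10.54481338 329.13737733] 11.803263827540603
strap [142, 0, 57, 34, 350] [650.   57.7  85.4] [array([653.5,  63.2]), array([16.4, 38.9]), np.float64(17.7)]
strap [80, 51, 60, 124, 2980] [605.4 101.7  84. ] [array([583.1, 106.9]), array([89.5, 34.5]), np.float64(6.9)]
strap [234, 52, 47, 124, 4506] [606.5   0.8  84.1] [array([595.5,  -1.9]), array([89.6, 33.9]), np.float64(6.7)]
strap [91, 129, 21, 46, 657] [555.  114.7  83.9] [array([554.7, 114.8]), array([35.2, 12.3]), np.float64(7.0)]
strap [394, 147, 118, 94, 3038] [ 561.5 -150.3   86.9] [array([ 553. , -166.5]), array([77.8, 60. ]), np.float64(80.3)]
plate [59, 0, 27, 103, 1078] [628.4 153.3  51. ] [array([627. , 153.2]), array([76.2, 10.5]), np.float64(7.6)]
plate [265, 0, 50, 249, 6599] [582.4 -35.   51.1] [array([580.3, -30.5]), array([213. ,  37.3]), np.float64(6.7)]
plate [136, 82, 113, 166, 14829] [547.9  52.1  51. ] [array([540.7,  46.8]), array([151.5,  94.5]), np.float64(6.6)]
plate [79, 124, 58, 124, 3736] [504.9 124.3  50.9] [array([514.3, 125.5]), array([117.7,  38.9]), np.float64(6.6)]
plate [380, 146, 27, 58, 166] [ 560.4 -131.2   52.1] [array([ 559.1, -130.9]), array([ 1.9, 54.7]), np.float64(80.6)]
plate [368, 272, 26, 23, 182] [ 453.1 -142.    50.4] [array([ 449.4, -144.3]), array([17.6, 26.8]), np.float64(52.3)]
grasp [520.56741279 -10.50854241 149.34091267]
62 80 216 [ -1.4  -6.2 254.3] [ 12.3   5.3 266.4] [  6.4  -0.5 261.6]
95 112 281 [  1.2 -14.1 217.4] [ 13.   13.2 223.7] [  8.6  -0.8 219. ]
[[ 9.929e-01  1.191e-01  1.700e-03]
 [ 1.191e-01 -9.929e-01 -1.000e-04]
 [ 1.700e-03  3.000e-04 -1.000e+00]]
```

Emit:
drive_tool(steps=[{"ax": 0,"ay": 0,"az": 0.002,"tx": 0,"ty": 0.8,"tz": 0,"gripper": 255},{"ax": 0,"ay": 0,"az": 0.002,"tx": 0,"ty": 0.8,"tz": 0,"gripper": 255},{"ax": 0,"ay": 0,"az": 0.002,"tx": 0,"ty": 0.8,"tz": 0,"gripper": 255}])

```text
clock: 7.55
tool_pos: [520.0, -11.1, 328.5]
eef_rot: [0.0, 0.998, 0.059, 0.0]
contact_force: [0.2, 0.5, -2.5]
width: 11.7
finger_force: 30.4
```

```bash
cat > off.py <<'E'
from h import *
import sys
# slot lateral error from own wrist picture: slot edges from strip pixels vs stud head
s=robot.get_state(); d=snap("wrist"); t=T_tool(); P=cloud(d); X,Y,Z=P[...,0],P[...,1],P[...,2]
L=P[...,:2]@np.array([[.99317,-.11667],[.11667,.99317]])  # plate axes (along,across)
def edge(m,lo):  # straight edges by robust percentile per row bin
    p=L[m]; r=[]
    for a in np.arange(p[:,0].min()+4,p[:,0].max()-4,4):
        k=p[(p[:,0]>=a)&(p[:,0]<a+4)]
        if len(k)>3: r.append(k[:,1].max() if lo else k[:,1].min())
    return np.median(r),len(r)
pl=abs(Z-51)<2
g=t[:3,3]; gl=np.array([g[0]*.99317+g[1]*.11667,-g[0]*.11667+g[1]*.99317])
near=(abs(L[...,0]-gl[0]-12)<60)
A=L[...,1]-gl[1]
e1=edge(pl&near&(A<-5)&(A>-30),True); e2=edge(pl&near&(A>5)&(A<35),False)
m=(abs(L[...,0]-gl[0])<25)&(abs(A)<25)&(Z>float(sys.argv[1]))&(Z<float(sys.argv[2]))
h=L[m]; st=(abs(Z-84)<2)&(L[...,0]>gl[0])&(A>-22)&(A<22); q=L[st]
print("clock",s["clock"],"tcp",np.round(g,2),"yaw",np.degrees(np.arctan2(t[1,0],t[0,0])).round(2),"slot edges",e1,e2,"mid",(e1[0]+e2[0])/2-gl[1],"head across",np.percentile(h[:,1],[1,99])-gl[1],"head front",h[:,0].max()-gl[0])
if len(q)>200: print("strap along",q[:,0].min()-gl[0],q[:,0].max()-gl[0],"across mid",(q[:,1].min()+q[:,1].max())/2-gl[1])
E
python3 off.py 62 80
```

```text
clock 7.55 tcp [519.98 -11.07 328.43] yaw 6.75 slot edges (np.float64(-89.77936864611748), 25) (np.float64(-52.13527351824253), 28) mid 0.7046373717882517 head across [-5.31690146  6.08331595] head front 12.429695750518476
strap along 31.519761613158266 120.92620820637092 across mid 0.23365414333073886
```

```bash
sed -i 's/near=.*/near=(L[...,0]<gl[0]+28)\&(L[...,0]>gl[0]-50)/' off.py; python3 off.py 62 80
```

```text
clock 7.6 tcp [519.96 -11.08 328.35] yaw 6.75 slot edges (np.float64(-79.19087280079411), 15) (np.float64(-60.4678347729866), 17) mid 1.8389684873651646 head across [-5.24809218  6.17596962] head front 12.522361922086475
strap along 31.408230240980743 120.86975540308742 across mid 0.2933114175493472
```

Emit:
drive_tool(steps=[{"ax": 0,"ay": 0,"az": 0,"tx": 0,"ty": 0,"tz": 4,"gripper": 255},{"ax": 0,"ay": 0,"az": 0,"tx": 0,"ty": 0,"tz": 7,"gripper": 255},{"ax": 0,"ay": 0,"az": 0,"tx": 0,"ty": 0,"tz": 9,"gripper": 255},{"ax": 0,"ay": 0,"az": 0,"tx": 0,"ty": 0,"tz": 11,"gripper": 255},{"ax": 0,"ay": 0,"az": 0,"tx": 0,"ty": 0,"tz": 11,"gripper": 255}])

```text
clock: 8.15
tool_pos: [519.9, -11.1, 316.8]
eef_rot: [-0.0, 0.998, 0.059, -0.0]
contact_force: [0.5, -0.5, -1.4]
width: 11.6
finger_force: 30.4
```

Emit:
drive_tool(steps=[{"ax": 0,"ay": 0,"az": 0,"tx": 0,"ty": 0,"tz": 2,"gripper": 255},{"ax": 0,"ay": 0,"az": 0,"tx": 0,"ty": 0,"tz": 4,"gripper": 255},{"ax": 0,"ay": 0,"az": 0,"tx": 0,"ty": 0,"tz": 6,"gripper": 255},{"ax": 0,"ay": 0,"az": 0,"tx": 0,"ty": 0,"tz": 6,"gripper": 255},{"ax": 0,"ay": 0,"az": 0,"tx": 0,"ty": 0,"tz": 6,"gripper": 255}])

```text
clock: 8.65
tool_pos: [520.0, -11.1, 311.1]
eef_rot: [-0.0, 0.998, 0.059, -0.0]
contact_force: [-0.1, -0.1, -0.5]
width: 11.7
finger_force: 30.4
```

```bash
python3 off.py 81 100; python3 - <<'E'
from h import *
print(robot.get_state()["contact_force"])
d=snap("wrist");save(d,"wrist6")
cv2.imwrite("pics/wrist6.png",cv2.resize(d["img"][:260,130:390,::-1],(600,600)))
E
```

```text
clock 8.65 tcp [519.98 -11.08 311.18] yaw 6.75 slot edges (np.float64(-79.50159259842012), 15) (np.float64(-56.699794208240746), 18) mid 3.5729601702052065 head across [-12.32600948  13.38491185] head front 13.235721856063378
strap along 31.313200544321717 121.10479305643264 across mid 0.2924015539409197
[ 0.16016838 -0.99008593 -0.60621476]
```

View pics/wrist6.png

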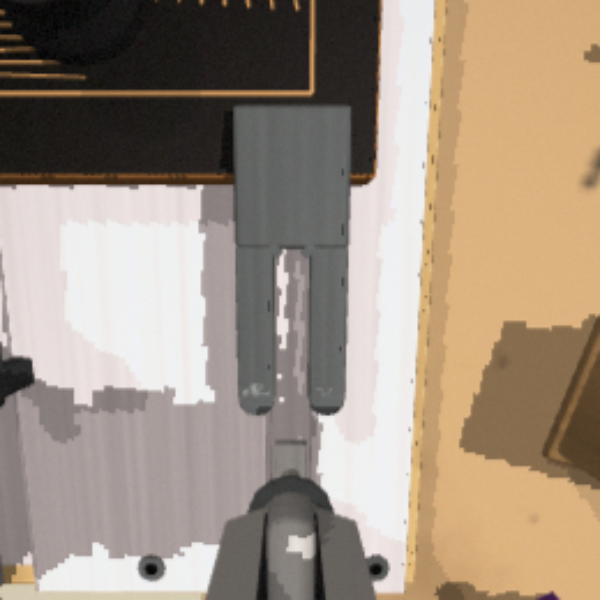

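The head sits between the slot edges at (290,455), in line with the notch. Now I'll slide it along the slot.

Emit:
drive_tool(steps=[{"ax": 0,"ay": 0,"az": 0,"tx": 8,"ty": 0.2,"tz": 0,"gripper": 255},{"ax": 0,"ay": 0,"az": 0,"tx": 16,"ty": 0.2,"tz": 0,"gripper": 255},{"ax": 0,"ay": 0,"az": 0,"tx": 24,"ty": 0.2,"tz": 0,"gripper": 255},{"ax": 0,"ay": 0,"az": 0,"tx": 32,"ty": 0.2,"tz": 0,"gripper": 255},{"ax": 0,"ay": 0,"az": 0,"tx": 40,"ty": 0.2,"tz": 0,"gripper": 255},{"ax": 0,"ay": 0,"az": 0,"tx": 40,"ty": 0.2,"tz": 0,"gripper": 255},{"ax": 0,"ay": 0,"az": 0,"tx": 40,"ty": 0.2,"tz": 0,"gripper": 255}])

```text
clock: 9.45
tool_pos: [559.7, -6.6, 310.9]
eef_rot: [-0.0, 0.998, 0.059, -0.0]
contact_force: [0.5, 0.8, -1.9]
width: 11.9
finger_force: 30.4
```

```bash
python3 off.py 89 100; python3 -c "
from h import *
s=robot.get_state();print(s['contact_force'],s['wrist_torque'])"
```

```text
clock 9.45 tcp [559.52  -6.58 311.02] yaw 6.75 slot edges (np.float64(-91.13003269647481), 15) (np.float64(-51.30682111286134), 18) mid 0.598171091502735 head across [-12.30833802  13.37972215] head front 13.154983810404815
strap along 0.12762790719023087 80.8818387377305 across mid 0.37431003723681044
[-0.39740791  0.95297059 -1.75005221] [ 0.00859313 -0.01474811  0.03598982]
```

Emit:
drive_tool(steps=[{"ax": 0,"ay": 0,"az": 0,"tx": 8,"ty": 0.1,"tz": 0,"gripper": 255},{"ax": 0,"ay": 0,"az": 0,"tx": 16,"ty": 0.1,"tz": 0,"gripper": 255},{"ax": 0,"ay": 0,"az": 0,"tx": 24,"ty": 0.1,"tz": 0,"gripper": 255},{"ax": 0,"ay": 0,"az": 0,"tx": 31,"ty": 0.1,"tz": 0,"gripper": 255},{"ax": 0,"ay": 0,"az": 0,"tx": 35,"ty": 0.1,"tz": 0,"gripper": 255},{"ax": 0,"ay": 0,"az": 0,"tx": 37.5,"ty": 0.1,"tz": 0,"gripper": 255},{"ax": 0,"ay": 0,"az": 0,"tx": 37.5,"ty": 0.1,"tz": 0,"gripper": 255},{"ax": 0,"ay": 0,"az": 0,"tx": 37.5,"ty": 0.1,"tz": 0,"gripper": 255}])

```text
clock: 10.3
tool_pos: [596.8, -2.3, 311.1]
eef_rot: [-0.0, 0.998, 0.059, -0.0]
contact_force: [-0.4, -0.5, -1.3]
width: 12.1
finger_force: 30.4
```

Emit:
drive_tool(steps=[{"ax": 0,"ay": 0,"az": 0,"tx": 0.7,"ty": 0,"tz": 0,"gripper": 255},{"ax": 0,"ay": 0,"az": 0,"tx": 1.4,"ty": 0,"tz": 0,"gripper": 255},{"ax": 0,"ay": 0,"az": 0,"tx": 1.4,"ty": 0,"tz": 0,"gripper": 255}])

```text
clock: 10.6
tool_pos: [598.3, -2.2, 311.2]
eef_rot: [-0.0, 0.998, 0.059, 0.0]
contact_force: [1.0, 0.6, -2.0]
width: 11.8
finger_force: 30.4
```

```bash
python3 off.py 89 100; python3 -c "
from h import *
s=robot.get_state();print(s['contact_force'],s['wrist_torque'])"
```

```text
clock 10.6 tcp [598.32  -2.12 311.16] yaw 6.75 slot edges (np.float64(-91.67217589856074), 14) (np.float64(-51.254552378905885), 16) mid 0.4452026797990243 head across [-12.38654294  13.32198512] head front 13.039418348907702
strap along 0.13529300896561836 42.59069440026258 across mid 0.455046107248819
[ 0.62362361  0.21426673 -1.80656673] [-0.01561758  0.00848609  0.01359742]
```

Emit:
drive_tool(steps=[{"ax": 0,"ay": 0,"az": 0,"tx": 0.5,"ty": 0,"tz": 0,"gripper": 255},{"ax": 0,"ay": 0,"az": 0,"tx": 1.0,"ty": 0,"tz": 0,"gripper": 255},{"ax": 0,"ay": 0,"az": 0,"tx": 1.0,"ty": 0,"tz": 0,"gripper": 255}])

```text
clock: 10.95
tool_pos: [599.2, -2.0, 311.1]
eef_rot: [-0.0, 0.998, 0.059, -0.0]
contact_force: [-2.1, -0.7, -1.5]
width: 12.1
finger_force: 30.5
```

Emit:
drive_tool(steps=[{"ax": 0,"ay": 0,"az": 0,"tx": 0.4,"ty": 0,"tz": 0,"gripper": 255},{"ax": 0,"ay": 0,"az": 0,"tx": 0.4,"ty": 0,"tz": 0,"gripper": 255},{"ax": 0,"ay": 0,"az": 0,"tx": 0.4,"ty": 0,"tz": 0,"gripper": 255}])

```text
clock: 11.25
tool_pos: [599.6, -2.0, 311.1]
eef_rot: [-0.0, 0.998, 0.059, -0.0]
contact_force: [-5.0, -0.5, 1.9]
width: 12.0
finger_force: 30.6
```

Home in the notch, with 5 N against its end. I'll ease off 0.3 mm, then press down.

Emit:
drive_tool(steps=[{"ax": 0,"ay": 0,"az": 0,"tx": -0.3,"ty": 0,"tz": 0,"gripper": 255},{"ax": 0,"ay": 0,"az": 0,"tx": -0.3,"ty": 0,"tz": 2,"gripper": 255},{"ax": 0,"ay": 0,"az": 0,"tx": -0.3,"ty": 0,"tz": 4,"gripper": 255},{"ax": 0,"ay": 0,"az": 0,"tx": -0.3,"ty": 0,"tz": 5.5,"gripper": 255},{"ax": 0,"ay": 0,"az": 0,"tx": -0.3,"ty": 0,"tz": 7,"gripper": 255},{"ax": 0,"ay": 0,"az": 0,"tx": -0.3,"ty": 0,"tz": 7,"gripper": 255},{"ax": 0,"ay": 0,"az": 0,"tx": -0.3,"ty": 0,"tz": 7,"gripper": 255}])

```text
clock: 11.95
tool_pos: [599.4, -2.0, 304.2]
eef_rot: [0.0, 0.998, 0.059, -0.0]
contact_force: [-4.8, -0.7, 4.6]
width: 11.8
finger_force: 30.8
```

Emit:
drive_tool(steps=[{"ax": 0,"ay": 0,"az": 0,"tx": -0.2,"ty": 0,"tz": 1,"gripper": 255},{"ax": 0,"ay": 0,"az": 0,"tx": -0.2,"ty": 0,"tz": 2,"gripper": 255},{"ax": 0,"ay": 0,"az": 0,"tx": -0.2,"ty": 0,"tz": 2,"gripper": 255},{"ax": 0,"ay": 0,"az": 0,"tx": -0.2,"ty": 0,"tz": 2,"gripper": 255}])

```text
clock: 12.35
tool_pos: [599.3, -2.0, 302.5]
eef_rot: [0.0, 0.998, 0.059, 0.0]
contact_force: [-6.9, -0.8, 9.2]
width: 12.2
finger_force: 31.0
```

```bash
python3 off.py 84 100;python3 - <<'E'
from h import *
s=robot.get_state();print(s['contact_force'],s['wrist_torque'],s['qpos'])
d=snap("wrist");P=cloud(d)
t=T_tool();q=(P-t[:3,3])@t[:3,:3]
m=(np.hypot(q[...,0],q[...,1])<16)&(q[...,2]>205)&(q[...,2]<225);print("flange tool z",np.percentile(q[m][:,2],[2,20,50,80,98]))
m=(np.hypot(q[...,0]-25,q[...,1])<15)&(abs(P[...,2]-84)<2);print("strap z tool",np.median(q[m][:,2]),np.median(P[m][:,2]))
E
```

```text
clock 12.35 tcp [599.32  -1.99 302.52] yaw 6.75 slot edges (np.float64(-91.81536173204175), 15) (np.float64(-51.021834502577185), 15) mid 0.4766815427214226 head across [-15.80656016  16.54518984] head front 24.999124654120806
strap along 0.3130497972313151 41.4659987447144 across mid 0.46780316237001784
[-6.59221687 -1.02439623  8.89938693] [-0.14290979  1.72874301 -0.04578913] [ 0.17132994  0.50089493 -0.28630316  1.76009288  0.17341916  0.90484097
 -1.64210809]
flange tool z [212.47046096 213.89421    217.59454146 218.82472988 219.54649662]
strap z tool 218.44853929490446 84.07794291461092
```

Emit:
drive_tool(steps=[{"ax": 0,"ay": 0,"az": 0,"tx": -0.3,"ty": 0,"tz": 0.2,"gripper": 255},{"ax": 0,"ay": 0,"az": 0,"tx": -0.5,"ty": 0,"tz": 0.2,"gripper": 255},{"ax": 0,"ay": 0,"az": 0,"tx": -0.5,"ty": 0,"tz": 0.2,"gripper": 255}])

```text
clock: 12.75
tool_pos: [599.1, -2.0, 302.5]
eef_rot: [0.0, 0.998, 0.059, 0.001]
contact_force: [-4.1, -1.8, 8.8]
width: 11.6
finger_force: 31.0
```

Emit:
drive_tool(steps=[{"ax": 0,"ay": 0,"az": -0.1,"tx": 0,"ty": -0.1,"tz": 0,"gripper": 255},{"ax": 0,"ay": 0,"az": -0.2,"tx": 0,"ty": -0.15,"tz": 0,"gripper": 255},{"ax": 0,"ay": 0,"az": -0.3,"tx": 0.1,"ty": -0.2,"tz": 0,"gripper": 255},{"ax": 0,"ay": 0,"az": -0.3,"tx": 0.1,"ty": -0.2,"tz": 0,"gripper": 255}])

```text
clock: 13.15
tool_pos: [599.1, -2.2, 302.5]
eef_rot: [0.0, 0.978, 0.209, 0.001]
contact_force: [-4.1, -2.1, 10.4]
width: 12.0
finger_force: 31.0
```

```bash
python3 -c "
from h import *
s=robot.get_state();print(s['contact_force'],s['wrist_torque'],T_tool()[:3,:2])"
```

```text
[-4.05416684 -2.07984915 10.4020134 ] [-0.55325362  1.27173823  0.0288217 ] [[ 9.12542738e-01  4.08979820e-01]
 [ 4.08980307e-01 -9.12543178e-01]
 [ 9.26990329e-04  6.74142076e-04]]
```

Emit:
drive_tool(steps=[{"ax": 0,"ay": 0,"az": -0.12,"tx": 0,"ty": 0,"tz": 0,"gripper": 255},{"ax": 0,"ay": 0,"az": -0.24,"tx": 0,"ty": 0,"tz": 0,"gripper": 255},{"ax": 0,"ay": 0,"az": -0.36,"tx": 0,"ty": 0,"tz": 0,"gripper": 255},{"ax": 0,"ay": 0,"az": -0.48,"tx": 0,"ty": 0,"tz": 0,"gripper": 255},{"ax": 0,"ay": 0,"az": -0.6,"tx": 0,"ty": 0,"tz": 0,"gripper": 255},{"ax": 0,"ay": 0,"az": -0.6,"tx": 0,"ty": 0,"tz": 0,"gripper": 255}])

```text
clock: 13.75
tool_pos: [599.0, -2.5, 302.4]
eef_rot: [0.0, 0.872, 0.489, 0.0]
contact_force: [-7.5, -3.2, 10.7]
width: 11.7
finger_force: 30.9
```

```bash
python3 -c "
from h import *
s=robot.get_state();print(s['contact_force'],s['wrist_torque'],T_tool()[:3,:2])"
```

```text
[-7.46454007 -3.18172367 10.71638783] [-1.00575243  1.74658069  0.07015208] [[ 5.21939306e-01  8.52982547e-01]
 [ 8.52982566e-01 -5.21939059e-01]
 [-3.20032697e-04  6.26388862e-04]]
```

Emit:
drive_tool(steps=[{"ax": 0,"ay": 0,"az": -0.12,"tx": -0.2,"ty": -0.2,"tz": 0,"gripper": 255},{"ax": 0,"ay": 0,"az": -0.24,"tx": -0.4,"ty": -0.3,"tz": 0,"gripper": 255},{"ax": 0,"ay": 0,"az": -0.36,"tx": -0.4,"ty": -0.4,"tz": 0,"gripper": 255},{"ax": 0,"ay": 0,"az": -0.48,"tx": -0.4,"ty": -0.5,"tz": 0,"gripper": 255},{"ax": 0,"ay": 0,"az": -0.6,"tx": -0.4,"ty": -0.6,"tz": 0,"gripper": 255},{"ax": 0,"ay": 0,"az": -0.667,"tx": -0.4,"ty": -0.6,"tz": 0,"gripper": 255},{"ax": 0,"ay": 0,"az": -0.667,"tx": -0.4,"ty": -0.6,"tz": 0,"gripper": 255},{"ax": 0,"ay": 0,"az": -0.667,"tx": -0.4,"ty": -0.6,"tz": 0,"gripper": 255}])

```text
clock: 14.55
tool_pos: [598.2, -2.5, 302.3]
eef_rot: [0.0, 0.666, 0.746, -0.0]
contact_force: [-7.1, -4.4, 11.0]
width: 11.9
finger_force: 31.0
```

```bash
python3 -c "
from h import *
s=robot.get_state();print(s['contact_force'],s['wrist_torque'],T_tool()[:3,:2])"
```

```text
[-7.07574368 -4.39200093 10.98514468] [-1.13263724  1.83744683  0.03641834] [[-1.13159882e-01  9.93576792e-01]
 [ 9.93576520e-01  1.13159857e-01]
 [-7.34192457e-04 -7.64708677e-05]]
```

It turned freely, with torque under 0.1 N m. I'll ease the side load, let it rise 1.5 mm, and release.

Emit:
drive_tool(steps=[{"ax": 0,"ay": 0,"az": 0,"tx": -0.3,"ty": -0.5,"tz": 0,"gripper": 255},{"ax": 0,"ay": 0,"az": 0,"tx": -0.3,"ty": -0.5,"tz": -0.8,"gripper": 255},{"ax": 0,"ay": 0,"az": 0,"tx": -0.3,"ty": -0.5,"tz": -1.5,"gripper": 255},{"ax": 0,"ay": 0,"az": 0,"tx": -0.3,"ty": -0.5,"tz": -1.5,"gripper": 255},{"ax": 0,"ay": 0,"az": 0,"tx": -0.3,"ty": -0.5,"tz": -1.5,"gripper": 255}])

```text
clock: 15.05
tool_pos: [597.9, -2.5, 303.7]
eef_rot: [0.0, 0.666, 0.746, 0.0]
contact_force: [-1.9, -2.5, 7.4]
width: 11.5
finger_force: 30.8
```

Emit:
drive_tool(steps=[{"ax": 0,"ay": 0,"az": 0,"tx": 0,"ty": 0,"tz": 0,"gripper": 130},{"ax": 0,"ay": 0,"az": 0,"tx": 0,"ty": 0,"tz": 0,"gripper": 130},{"ax": 0,"ay": 0,"az": 0,"tx": 0,"ty": 0,"tz": 0,"gripper": 130},{"ax": 0,"ay": 0,"az": 0,"tx": 0,"ty": 0,"tz": 0,"gripper": 130},{"ax": 0,"ay": 0,"az": 0,"tx": 0,"ty": 0,"tz": 0,"gripper": 130},{"ax": 0,"ay": 0,"az": 0,"tx": 0,"ty": 0,"tz": 0,"gripper": 130}])

```text
clock: 15.65
tool_pos: [597.6, -2.2, 303.3]
eef_rot: [-0.0, 0.666, 0.746, -0.0]
contact_force: [0.6, -0.1, 0.5]
width: 46.1
finger_force: 0.0
```

Emit:
drive_tool(steps=[{"ax": 0,"ay": 0,"az": 0,"tx": 0,"ty": 0,"tz": -15,"gripper": 130},{"ax": 0,"ay": 0,"az": 0,"tx": 0,"ty": 0,"tz": -45,"gripper": 130},{"ax": 0,"ay": 0,"az": 0,"tx": 0,"ty": 0,"tz": -90,"gripper": 130},{"ax": 0,"ay": 0,"az": 0,"tx": 0,"ty": 0,"tz": -130,"gripper": 130},{"ax": 0,"ay": 0,"az": 0,"tx": -40,"ty": -40,"tz": -140,"gripper": 130},{"ax": 0,"ay": 0,"az": 0,"tx": -80,"ty": -60,"tz": -140,"gripper": 130},{"ax": 0,"ay": 0,"az": 0,"tx": -80,"ty": -60,"tz": -140,"gripper": 130},{"ax": 0,"ay": 0,"az": 0,"tx": -80,"ty": -60,"tz": -140,"gripper": 130}])

```text
clock: 16.45
tool_pos: [546.7, -89.7, 444.6]
eef_rot: [0.001, 0.667, 0.745, 0.0]
contact_force: [0.2, 0.3, 0.8]
width: 46.4
finger_force: 0.0
```

```bash
python3 - <<'E'
from h import *
s=robot.get_state();print(s["clock"],s['contact_force'])
d=snap("wrist");P=cloud(d);X,Y,Z=P[...,0],P[...,1],P[...,2]
cv2.imwrite("pics/wrist7.png",cv2.resize(d["img"][...,::-1],(800,600)))
def rr(m,n):
    p=P[m]; 
    if len(p)>20: print(n,len(p),np.round(np.median(p,0),1),[np.round(x,1) for x in cv2.minAreaRect(p[:,:2].astype(np.float32))])
near=np.hypot(X-599,Y+2)<30
rr(near&(Z>132),"wing"); rr((abs(Z-84)<2)&(np.hypot(X-596,Y+2)<55),"strap"); rr((np.hypot(X-583,Y-107)<30)&(Z>132),"locked wing")
rr((np.hypot(X-666,Y-67)<35)&(Z>110),"loupe")
E
```

```text
16.45 [0.22496837 0.25253446 0.84420224]
wing 560 [596.9  -3.  138.2] [array([597.7,  -3.5]), array([12.4, 40.9]), np.float64(7.8)]
strap 1413 [591.7   1.5  84. ] [array([595.6,  -2.1]), array([90. , 32.8]), np.float64(6.4)]
locked wing 49 [586.6  87.7 135.2] [array([587.,  88.]), array([10.2,  3.1]), np.float64(3.2)]
loupe 583 [665.5  68.3 114.2] [array([665. ,  67.1]), array([35.9, 35.6]), np.float64(59.6)]
```

View pics/wrist7.png

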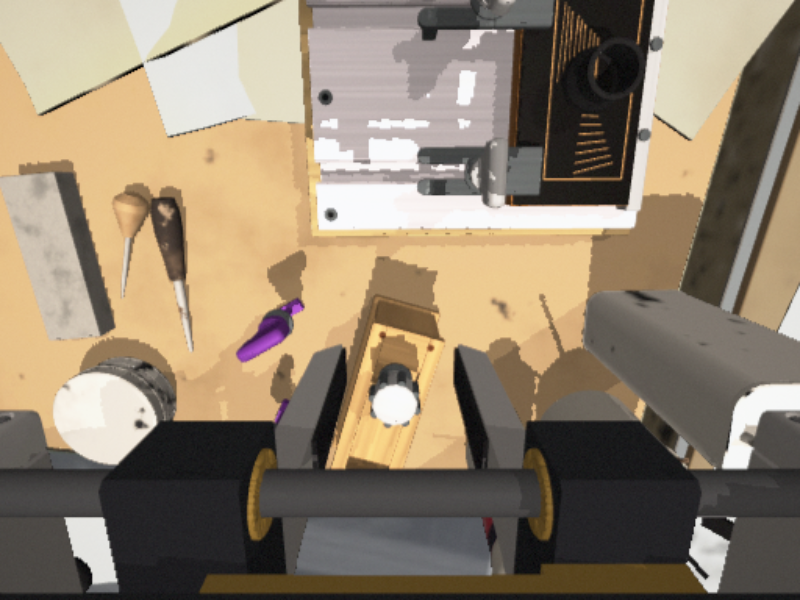

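The wing is crosswise at about the locked height, with its top near 139 mm against 140 mm for the fixed one. The strap and loupe read where they were before, and the gripper is clear of everything.

```bash
python3 -c "
from bench import job_done
print(job_done())"
```

```text
the job is handed in; nothing more can be done
None
```

The job is handed in: the short stud is locked crosswise in the loose strap and let go, standing about 1 mm short of the notch's end by the last picture, with the strap and loupe where they were and the long stud still in the stand; no verdict came back.

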